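# Seat the setting block and hold the spring slide at its line

### The arm

A 6-joint arm with a two-finger parallel gripper is mounted at the origin on a cart in front of the work surface, level with it; the furniture and walls round the work are solid. World frame = base frame: x ahead of the robot, y to its left, z up, the work surface at z = 0. Lengths are in mm, angles in rad, forces in N, time in s.
With the tool pointing down it reaches from about 350 to 975 mm from the base axis. Payload 7.1 kg.
Tool frame: the origin (TCP) lies midway between the tips of the shut fingers; the grasp point (between the pads) lies 19 mm behind it (ctrl.grip_depth is the distance from the TCP to the grasp point, in mm); z points along the fingers, y is the line along which they close (so a half turn about z gives the same grasp; the last joint's range is limited). The gripper opens to 88 mm and grips with 3 to 60 N. Pads are 20 mm wide; open, the fingers measure 115 mm over their backs; the gripper's body (75 mm by 178 mm) begins 61 mm behind the grasp point.
Start: joints at [1.232, 0.423, 1.63, -0, 1.089, -0.019], TCP at [196.453, 593.305, 222.675] pointing down, gripper open.
Joint ranges: [-3, 3], [-0.9, 2.11], [0.09, 2.58], [-1.31, 4.45], [0.11, 2.69], [-2.54, 2.54]. Speed limits (rad/s): [2.39, 2.39, 3.01, 3.14, 3.14, 3.14].

### API

Orientations are given as a rotation vector (axis times angle).
In Python, from workcell import ctrl, cams gives the robot as it stands.
- The arm moves only by the tool move_arm, never from a script. Its argument "steps" is a list of rows, each a list of 3 entries, a list of its own where there are three numbers: the shift along the tool's x, y, z in units of 25 mm (1.0 is 25 mm), then the turn about the tool's z in units of 5 degrees (1.0 is 5 degrees), then the closure, from 0 (fully open) to 1 (shut). A call has 1 to 20 rows; each row shifts and turns the commanded pose from where the row before left it, along the tool's axes as they then stand; what a row does not reach is not made up. A row lasts 1/12 s, in which the tool goes at most 41.7 mm and 7.16 degrees, less where a joint would pass 70% of its speed; a pose out of reach is approached as far as the arm can. A call is refused whole if a number of a shift passes 1 or a number of a turn 1, either way. A call with a gripper value outside its range is refused whole. The fingers move at their own pace and stop on an object; the grip force is fixed at half the most. Time passes only in rows, so rows that do not move let the fingers close. It gives the time, the measured TCP pose, the force, the opening and the grip force at its end, in the units of the state.
- ctrl.get_obs(): the state, without advancing time (a new reading comes with each control period).
- cams.get_image(name): name is "side" or "top" or "wrist"; returns a dict with "image" (480x640x3 uint8, red, green, blue), "camera_matrix" (3x3 intrinsics, pixels), "xyz" and "rotation" of the camera in the world; the wrist camera has in their place "mount" (4x4, takes a point from camera to tool coordinates, whose origin is the TCP and whose axes are the flange's). Camera axes: x right, y down, z forward; pixel columns grow to the right and rows downward; lengths in mm; the calibration is good to about 2 mm. A picture is of the moment at which its call begins: read the wrist's pose just before it. There is no depth.
- ctrl.close_job(): hands the job in; it is judged then, once.
Trained networks look in the newest picture that a camera, given by its name, has taken for a name from the list of things; names that differ only in an ending like _2 or _b are one class to them, and where a whole thing is asked for, a point or a joint stands for the part that bears it (a point fixed in the world has none). Each returns a list of dicts, best first, with "p" (0 to 1); they miss things now and then, are a little off and sometimes report something else, mostly with a low value. They report only what shows in the picture. A call takes as long as a camera call.
- cams.boxes_of(camera, thing): "rect" ([centre column, centre row, width, height] in pixels, round what is visible of it).
- cams.cut_out(camera, thing): "pixels" (480x640 bool, what is visible of it) and "rect" ([centre column, centre row, width, height] in pixels, round what is visible of it).
The state is a dict: "t": time; "qpos": joint angles; "qvel": joint speeds; "joint_torque": joint torques, N m; "ee_pos": TCP position; "orientation": TCP orientation; "ft_force": force on the tool from outside, world axes, zero at the start; "moment": the same for the moment, N m; "width": finger opening in mm; "grasp_force": force on a finger pad.
Only numpy, scipy, OpenCV 4.12 (cv2) and the standard library are available. Lean on these libraries where they do the work, as an engineer would, in place of code of your own. Each camera call takes 0.05 s, during which the arm holds its last target. There are 200 camera calls.

### The job

Seat the steel setting block, scribed line up, flat and square in the empty pocket of the spring-slide jig and let go of it. Then take the jig's upright handle and pull the slide out against its spring until its pointer stands level with the line on the block, and finish still holding the handle there, because the slide springs back if let go. Do not pull the slide before the block is seated, and leave the other things where they are.

Things in the scene. Friction and masses are not known exactly. Their poses are not given: they have to be found in the camera images.
- setting_block: loose plain steel setting block, 36 (x) x 64 (y) x 20 (z) mm, 0.2 to 0.4 kg, lying on the table; origin at the centre of its underside; z up; a dark line is scribed across its top at mid length (y = 0, running along x). It may go into the pocket either way round (half a turn makes no difference).
- nest: fixed steel nest on the jig plate with an open pocket, 39 (x) x 67 (y) mm inside; floor 4 mm above the origin, walls 8 mm thick and 9 mm above the floor, so the seated block stands 11 mm proud. Origin at the centre of its underside, 12 mm above the table; +y is also the direction in which the slide is pulled out (to world left at small yaw). Its place along the jig varies.
- jig: fixed aluminium plate, 130 (x) x 270 (y) x 12 mm, on the table; it carries the nest on its side near the robot and the spring slide on its far side; origin on the table 15 mm in +y from the plate's middle; its axes are parallel to the nest's.
- pull_slide (a joint): travel of the spring slide along the jig's +y, m: 0 home (drawn in), end stop at 0.075. A spring always draws it home: about 3.6 N at 0, plus 1.2 N for each cm. The line on the seated block is reached at about 0.04 to 0.06.
- pointer_tip (a point): tip of the flat steel pointer arm (7 mm wide along y) that sticks out sideways from the slide towards the nest and moves with it; 23 mm in +x of the nest's centre line, 33 mm above the table (seated block's top: 36 mm). At home it stands 40 to 60 mm in -y of the nest's centre.
- handle_top (a point): centre of the top of the slide's handle, 84.5 mm above the table. The handle is an upright black plate fixed to the slide, 32 (x) x 12 (y, direction of pull) x 56 (z) mm, square to the jig, on a foot 26 mm long in y and 5 mm high. Can be pinched from above across its 12 mm. It stands 85 mm in +y of the pointer, 70 mm in +x of the nest's centre line.
- gauge_block: loose small steel block without a line, 30 x 35 x 9 mm, bystander; origin at the centre of its underside
- swab_tin: loose round white tin, 68 mm across, 39 mm high, bystander; origin at the centre of its underside
- torch: loose black torch lying down, 96 x 25 x 25 mm, bystander; origin under its middle
- weight: loose brass weight, 42 mm across, 53 mm high, bystander; origin at the centre of its underside

How it is judged (in metres and radians):
On the way:
1. the block is seated flat in the pocket and let go, the slide still home (horizontal distance between setting_block and nest below 0.005 m and z of setting_block in the frame of nest between 0.001 and 0.0065 m and angle between the y axis of setting_block and the y axis of nest, either way round below 0.09 rad and angle between setting_block's own z axis and vertical below 0.05 rad and contact force between the fingers and setting_block below 0.2 N and value of joint pull_slide below 0.01 m and linear speed of setting_block below 0.02 m/s), for 0.2 s.
At the end, for the whole second after the job is handed in: Block in the pocket, untouched: centre within 5 mm, square within 0.09 rad, level within 0.05 rad, underside within 2.5 mm of the floor; fingers press the handle with over 2 N and keep the slide still, pointer within 4 mm of the line; bystanders within 30 mm of where they stood (horizontal distance between setting_block and nest below 0.005 m and z of setting_block in the frame of nest between 0.001 and 0.0065 m and angle between the y axis of setting_block and the y axis of nest, either way round below 0.09 rad and angle between setting_block's own z axis and vertical below 0.05 rad and y of pointer_tip in the frame of setting_block between -0.004 and 0.004 m and velocity of joint pull_slide between -0.01 and 0.01 m/s and contact force between the fingers and pull_slide above 2 N and contact force between the fingers and setting_block below 0.2 N and distance of each of gauge_block, swab_tin, torch, weight from where it was at the start of the episode below 0.03 m); the arm keeps its last pose, push and grip.
It fails at once if the slide is pulled out more than 15 mm while the block is not seated (value of joint pull_slide above 0.015 m and not (horizontal distance between setting_block and nest below 0.005 m and z of setting_block in the frame of nest between 0.001 and 0.0065 m and angle between the y axis of setting_block and the y axis of nest, either way round below 0.09 rad and angle between setting_block's own z axis and vertical below 0.05 rad)).
It fails at once if a bystander is moved by more than 30 mm (distance of any of gauge_block, swab_tin, torch, weight from where it was at the start of the episode above 0.03 m).
It also fails if it takes over 56 s, if anything falls off the work surface, if the arm or the gripper's body presses on something with over 40 N, if the wrist force passes 120 N, or if a joint passes its speed limit or range.

## Working session

There is one attempt and no reset: what is moved stays moved. The work goes in short steps, Python scripts to look and compute and a tool call to move; the robot and the scene stay as the last step left them, time stands still between calls to the robot, and variables do not carry over. Pictures are saved under pics/ and viewed, at most 10 in all, crops included, and the job is handed in when it is done.

Besides the shell and the picture viewer there is one more tool, called as a command line: name --argument value ..., lists and objects as JSON in quotes. move_arm: Moves the arm, as the interface text tells. Its arguments: {"type":"object","properties":{"steps":{"type":"array"}},"required":["steps"]}

```bash
mkdir -p pics; ls
cat > h.py <<'E'
import numpy as np, cv2
from workcell import ctrl, cams
from scipy.spatial.transform import Rotation as R
def cam(name):
    o=ctrl.get_obs(); d=cams.get_image(name); K=np.array(d["camera_matrix"])
    if "mount" in d:
        T=np.eye(4);T[:3,:3]=R.from_rotvec(o["orientation"]).as_matrix();T[:3,3]=o["ee_pos"]
        T=T@np.array(d["mount"]); return d["image"],K,T[:3,3],T[:3,:3]
    return d["image"],K,np.array(d["xyz"]),np.array(d["rotation"])
def ray(c,uv,z):
    _,K,p,Rm=c; uv=np.atleast_2d(np.asarray(uv,float))
    d=(Rm@np.linalg.inv(K)@np.c_[uv,np.ones(len(uv))].T).T
    return p+d*((z-p[2])/d[:,2])[:,None]
def proj(c,P):
    _,K,p,Rm=c; q=(K@Rm.T@(np.atleast_2d(P)-p).T).T; return q[:,:2]/q[:,2:]
def save(c,n): cv2.imwrite("pics/"+n,cv2.cvtColor(c[0],cv2.COLOR_RGB2BGR))
E
python3 - <<'E'
from h import *
c=cam("top"); save(c,"top1.png"); print(c[2],c[3])
Z=dict(setting_block=20,nest=25,jig=12,pointer_tip=33,handle_top=84.5,gauge_block=9,swab_tin=39,torch=20,weight=53,pull_slide=20)
for n in Z:
    for f in cams.cut_out("top",n)[:2]:
        m=f["pixels"].astype(np.uint8); r=cv2.minAreaRect(cv2.findNonZero(m))
        w=ray(c,cv2.boxPoints(r),Z[n]); print(n,round(f["p"],2),np.round(f["rect"]),w.mean(0).round(1),w[:,:2].round(0).tolist())
E
```

```text
pics
[ 213.15013157  108.339025   1727.22218808] [-2.18300611  2.12754169 -0.14254851]Traceback (most recent call last):
  File "<stdin>", line 7, in <module>
  File "h.py", line 13, in ray
    return p+d*((z-p[2])/d[:,2])[:,None]
                         ~^^^^^
IndexError: too many indices for array: array is 1-dimensional, but 2 were indexed
```

Camera rotation is a rotation vector; fixing that.

```bash
sed -i 's/np.array(d\["rotation"\])$/R.from_rotvec(d["rotation"]).as_matrix()/' h.py
cat > m.py <<'E'
from h import *
import sys
c=cam(sys.argv[1]); save(c,sys.argv[2]); print(c[2],c[3][:,2])
Z=dict(setting_block=20,nest=25,jig=12,pointer_tip=33,handle_top=84.5,gauge_block=9,swab_tin=39,torch=20,weight=53)
for n in Z:
    for f in cams.cut_out(sys.argv[1],n)[:2]:
        m=f["pixels"].astype(np.uint8); r=cv2.minAreaRect(cv2.findNonZero(m))
        w=ray(c,cv2.boxPoints(r),Z[n]); print(n,round(f["p"],2),np.round(f["rect"]),w.mean(0).round(1),w[:,:2].round(0).tolist())
E
python3 m.py top top2.png
```

```text
[ 213.15013157  108.339025   1727.22218808] [ 1.29354380e-01 -7.13476689e-04 -9.91598172e-01]
setting_block 0.66 [268. 262.  23.  16.] [386.2 263.6  20. ] [[372.0, 299.0], [409.0, 295.0], [400.0, 228.0], [364.0, 233.0]]
nest 0.9 [381. 252.  28.  20.] [428.1 -64.5  25. ] [[455.0, -23.0], [457.0, -105.0], [401.0, -106.0], [399.0, -24.0]]
nest 0.24 [304. 258.  21.  21.] [404.6 155.3  25. ] [[438.0, 189.0], [439.0, 124.0], [372.0, 122.0], [370.0, 187.0]]
jig 0.93 [382. 242.  88.  47.] [461.  -79.4  12. ] [[396.0, 59.0], [530.0, 56.0], [526.0, -219.0], [392.0, -214.0]]
pointer_tip 0.88 [384. 228.  36.  16.] [500.4 -78.9  33. ] [[487.0, -23.0], [521.0, -26.0], [513.0, -135.0], [480.0, -132.0]]
pointer_tip 0.39 [380. 253.  29.  21.] [427.  -63.6  33. ] [[454.0, -22.0], [456.0, -104.0], [400.0, -105.0], [398.0, -23.0]]
handle_top 0.84 [386. 228.  39.  17.] [488.7 -74.4  84.5] [[481.0, -18.0], [513.0, -23.0], [496.0, -131.0], [465.0, -126.0]]
swab_tin 0.75 [306. 257.  25.  18.] [403.1 153.5  39. ] [[433.0, 185.0], [435.0, 124.0], [373.0, 122.0], [372.0, 183.0]]
torch 0.74 [195. 237.  35.   8.] [456.5 483.4  20. ] [[463.0, 533.0], [471.0, 436.0], [450.0, 434.0], [442.0, 531.0]]
weight 0.51 [168. 248.  17.  13.] [420.4 545.2  53. ] [[442.0, 570.0], [443.0, 523.0], [399.0, 521.0], [398.0, 567.0]]
weight 0.31 [385. 225.  40.  18.] [496.5 -79.4  53. ] [[484.0, -23.0], [521.0, -28.0], [509.0, -135.0], [473.0, -131.0]]
```

View pics/top1.png

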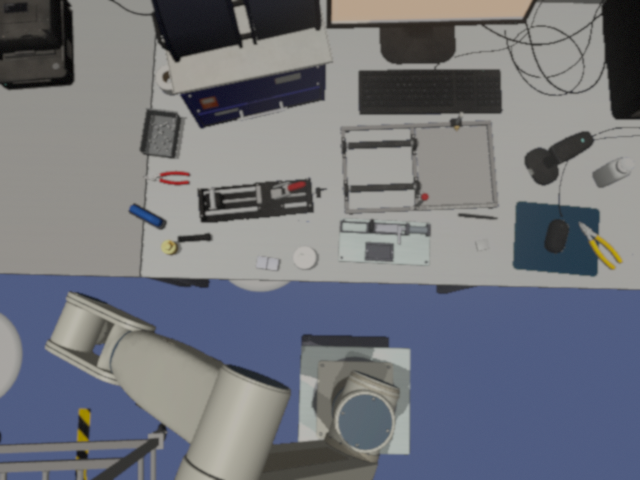

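The top view shows the jig at about (384,243), the setting block with its line at (268,263), the tin at (305,258), and the torch and weight at (195,237) and (170,247). Next I'll go above the block and use the wrist camera.

```bash
cat >> h.py <<'E'
def st():
    o=ctrl.get_obs(); M=R.from_rotvec(o["orientation"]).as_matrix()
    print("t",round(o["t"],2),"p",np.round(o["ee_pos"],1),"yaw_x",round(np.degrees(np.arctan2(M[1,0],M[0,0])),2),"down",M[:,2].round(3),"w",round(o["width"],1),"g",round(o["grasp_force"],1),"F",np.round(o["ft_force"],1),"q6",round(o["qpos"][5],2)); return o,M
def go(P,yaw=None):
    o,M=st(); d=M.T@(np.array(P)-o["ee_pos"])/25; print("tool units total",d.round(2),"max|.|/row<=1")
    if yaw is not None:
        # yaw of the tool x axis in world, mod 180; tool z down -> positive turn lowers yaw
        cur=np.degrees(np.arctan2(M[1,0],M[0,0])); e=(yaw-cur+90)%180-90; print("turn units",round(-e/5,2))
E
python3 - <<'E'
from h import *
c=cam("wrist"); print(c[2],c[3][:,2], proj(c,[386,263,20])); o,M=st(); print(M.round(3))
T=np.array(cams.get_image("wrist")["mount"]); print(T.round(3)); print(c[1])
go([340,263,240])
E
```

```text
[126.37388585 614.98945446 384.34007219] [ 0.25200442 -0.08306884 -0.96415421] [[ 95.53221582 465.6387346 ]]
t 0.65 p [196.4 593.3 222.7] yaw_x 161.68 down [-0.  0. -1.] w 87.6 g 0.0 F [ 0.3 -0.8 -0.3] q6 -0.02
[[-0.949  0.314 -0.   ]
 [ 0.314  0.949  0.   ]
 [ 0.     0.    -1.   ]]
[[  -0.      -0.964   -0.265   73.342]
 [   1.      -0.       0.      -1.443]
 [  -0.      -0.265    0.964 -161.66 ]
 [   0.       0.       0.       1.   ]]
[[397.99303284   0.         320.95591391]
 [  0.         397.99303284 244.53164046]
 [  0.           0.           1.        ]]
t 0.7 p [196.4 593.3 222.7] yaw_x 161.68 down [ 0.  0. -1.] w 87.8 g 0.0 F [-0.3 -0.2  0.3] q6 -0.02
tool units total [ -9.6  -10.74  -0.69] max|.|/row<=1
```

move_arm --steps '[[[-0.95,-0.84,0],0,0],[[-0.95,-0.84,0],0,0],[[-0.95,-0.84,0],0,0],[[-0.95,-0.84,0],0,0],[[-0.95,-0.84,0],0,0],[[-0.95,-0.84,0],0,0],[[-0.95,-0.84,0],0,0],[[-0.95,-0.84,0],0,0],[[-0.95,-0.84,0],0,0],[[-0.95,-0.84,0],0,0],[[-0.95,-0.84,0],0,0],[[-0.95,-0.84,0],0,0],[[0,0,0],-0.7,0],[[0,0,0],-0.7,0],[[0,0,0],-0.7,0],[[0,0,0],0,0],[[0,0,0],0,0]]'

```text
t: 2.12
ee_pos: [387.9, 264.5, 222.8]
orientation: [0.217, 3.134, 0.0]
ft_force: [-0.5, 0.2, 0.2]
width: 87.5
grasp_force: 0.0
```

```bash
python3 m.py wrist w1.png; python3 -c "
from h import *
st()"
```

```text
[314.75711595 273.3594506  384.43136697] [ 0.26313937 -0.03608331 -0.96408281]
setting_block 0.85 [322. 213.  67.  39.] [384.4 263.9  20. ] [[360.0, 236.0], [369.0, 298.0], [408.0, 293.0], [400.0, 229.0]]
nest 0.67 [ 26. 300.  49.  60.] [427.1 -34.5  25. ] [[397.0, -52.0], [399.0, -2.0], [457.0, -16.0], [455.0, -68.0]]
jig 0.61 [321. 212.  72.  42.] [385.4 263.3  12. ] [[400.0, 228.0], [361.0, 234.0], [370.0, 298.0], [410.0, 293.0]]
handle_top 0.44 [ 72. 306. 141. 107.] [425.6  50.3  84.5] [[377.0, 8.0], [381.0, 113.0], [474.0, 97.0], [471.0, -17.0]]
swab_tin 0.94 [210. 249.  81.  74.] [399.7 159.6  39. ] [[394.0, 110.0], [350.0, 172.0], [404.0, 210.0], [452.0, 146.0]]
swab_tin 0.63 [558. 255. 110.  45.] [447.5 470.   39. ] [[438.0, 420.0], [432.0, 516.0], [456.0, 521.0], [463.0, 424.0]]
torch 0.75 [556. 254. 111.  40.] [454.5 480.4  20. ] [[445.0, 427.0], [438.0, 529.0], [464.0, 535.0], [472.0, 431.0]]
weight 0.9 [619. 213.  40.  50.] [413.9 514.1  53. ] [[390.0, 496.0], [394.0, 530.0], [438.0, 533.0], [433.0, 498.0]]
t 2.62 p [387.8 264.6 222.7] yaw_x 172.18 down [ 0.  0. -1.] w 87.7 g 0.0 F [ 0.5 -0.5  0.7] q6 -0.86
```

View pics/w1.png

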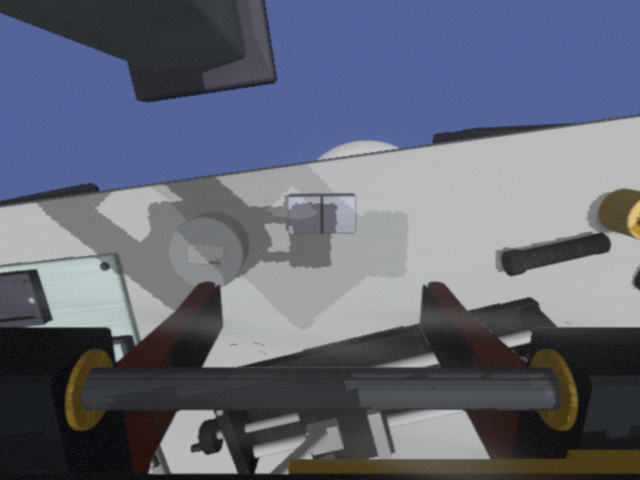

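The block's top face is at columns 287-356 and rows 197-234, with the line at col 322. The tin's left of it at (208,250) and the fingers clear it.

Run:
```python
from h import *
c=cam("wrist")
g=cv2.cvtColor(c[0],cv2.COLOR_RGB2GRAY)
print(ray(c,[[321.7,215.3],[287,197],[356,197],[287,234],[356,234]],20).round(1))
f=cams.cut_out("wrist","setting_block")[0]; m=f["pixels"].astype(np.uint8); print(cv2.minAreaRect(cv2.findNonZero(m)))
go([386.5,264,12],172.3)
```

```text
[[386.2 264.3  20. ]
 [364.9 235.1  20. ]
 [373.6 297.9  20. ]
 [399.5 229.5  20. ]
 [408.4 293.9  20. ]]
((321.0, 213.0), (40.0, 68.0), 90.0)
t 2.72 p [387.8 264.5 222.7] yaw_x 172.17 down [-0. -0. -1.] w 88.0 g 0.0 F [0.1 0.1 0.8] q6 -0.86
tool units total [ 0.05 -0.03  8.43] max|.|/row<=1
turn units -0.03
```

move_arm --steps '[[[0.06,0,1],0,0],[[0,0,1],0,0],[[0,0,1],0,0],[[0,0,1],0,0],[[0,0,1],0,0],[[0,0,1],0,0],[[0,0,1],0,0],[[0,0,0.8],0,0],[[0,0,0.4],0,0],[[0,0,0.23],0,0],[[0,0,0],0,0],[[0,0,0],0,0.5],[[0,0,0],0,1],[[0,0,0],0,1],[[0,0,0],0,1],[[0,0,0],0,1],[[0,0,0],0,1],[[0,0,0],0,1]]'

```text
t: 4.22
ee_pos: [386.9, 265.1, 12.8]
orientation: [0.214, 3.133, 0.002]
ft_force: [-0.7, -0.2, 8.3]
width: 63.6
grasp_force: 30.0
```

move_arm --steps '[[[0,0,-0.4],0,1],[[0,0,-1],0,1],[[0,0,-1],0,1],[[0,0,-1],0,1],[[0,0,-1],0,1],[[0,0,-1],0,1],[[-0.26,-0.98,-1],0,1],[[-0.26,-0.98,-1],0,1],[[-0.26,-0.98,-1],0,1],[[-0.26,-0.98,0],0,1],[[-0.26,-0.98,0],0,1],[[-0.26,-0.98,0],0,1],[[-0.26,-0.98,0],0,1],[[-0.26,-0.98,0],0,1],[[-0.26,-0.98,0],-0.7,1],[[-0.26,-0.98,0],-0.7,1],[[-0.26,-0.98,0],0,1],[[-0.26,-0.98,0],0,1],[[-0.26,-0.98,0],0,1],[[0,0,0],0,1]]'

```text
t: 5.88
ee_pos: [437.8, -63.5, 222.4]
orientation: [0.026, 3.141, -0.002]
ft_force: [0.7, 1.1, -3.1]
width: 63.8
grasp_force: 30.0
```

```bash
python3 m.py wrist w2.png; python3 -c "
from h import *
st()"
```

```text
[363.95211035 -63.18470198 384.00718418] [ 0.26624294 -0.00533335 -0.9638912 ]
setting_block 0.92 [320. 305. 151.  93.] [528.8 -67.3  20. ] [[479.0, -139.0], [481.0, 6.0], [579.0, 10.0], [576.0, -146.0]]
nest 0.92 [323. 207.  89.  65.] [427.7 -65.   25. ] [[399.0, -105.0], [400.0, -24.0], [457.0, -23.0], [455.0, -108.0]]
jig 0.56 [568. 176. 100.  75.] [406.6 161.9  12. ] [[369.0, 112.0], [371.0, 201.0], [444.0, 214.0], [443.0, 121.0]]
pointer_tip 0.54 [260. 249.   5.  23.] [ 462.9 -120.6   33. ] [[451.0, -123.0], [451.0, -117.0], [475.0, -118.0], [475.0, -125.0]]
handle_top 0.72 [259. 248.   8.  24.] [ 448.4 -112.6   84.5] [[438.0, -115.0], [438.0, -109.0], [459.0, -110.0], [458.0, -116.0]]
handle_top 0.66 [322. 207.  97.  63.] [416.4 -64.3  84.5] [[392.0, -98.0], [394.0, -30.0], [440.0, -29.0], [439.0, -100.0]]
gauge_block 0.75 [ 17. 239.  34.  34.] [ 455.4 -365.     9. ] [[444.0, -383.0], [436.0, -348.0], [467.0, -347.0], [475.0, -382.0]]
swab_tin 0.83 [567. 177.  98.  76.] [403.1 145.5  39. ] [[369.0, 100.0], [370.0, 182.0], [437.0, 194.0], [436.0, 107.0]]
t 6.38 p [437.2 -59.8 222. ] yaw_x 179.24 down [-0.  0. -1.] w 63.7 g 30.0 F [ 0.1 -0.7 -4.4] q6 -1.72
```

View pics/w2.png

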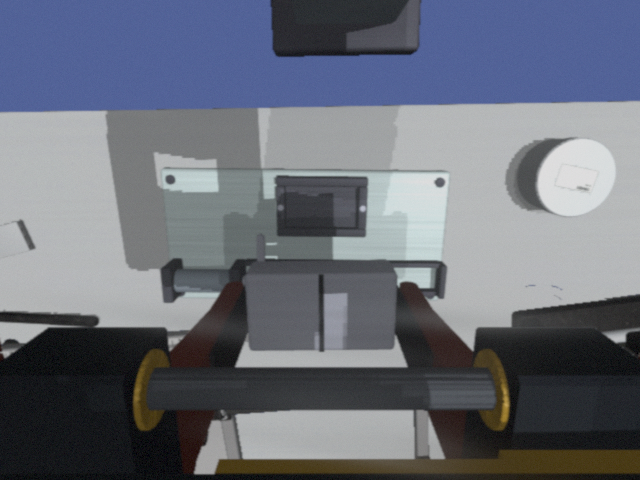

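Held block: top face around cols 247-396, rows 272-348, line at col 321, square in the fingers. The nest is at cols 277-367, rows 177-236, and the pointer at (261,248). I'll retake it now the arm is still, enlarged.

Run:
```python
from h import *
c=cam("wrist"); st(); save(c,"w3full.png"); np.savez("w3.npz",i=c[0],K=c[1],p=c[2],R=c[3])
im=cv2.cvtColor(c[0],cv2.COLOR_RGB2BGR)[165:365,200:440]
cv2.imwrite("pics/w3.png",cv2.convertScaleAbs(cv2.resize(im,None,fx=3,fy=3,interpolation=cv2.INTER_CUBIC),alpha=1.5,beta=10))
```

```text
t 6.43 p [437.3 -59.9 222. ] yaw_x 179.23 down [ 0.  0. -1.] w 63.7 g 30.0 F [ 0.  -0.5 -4.1] q6 -1.72
```

View pics/w3.png

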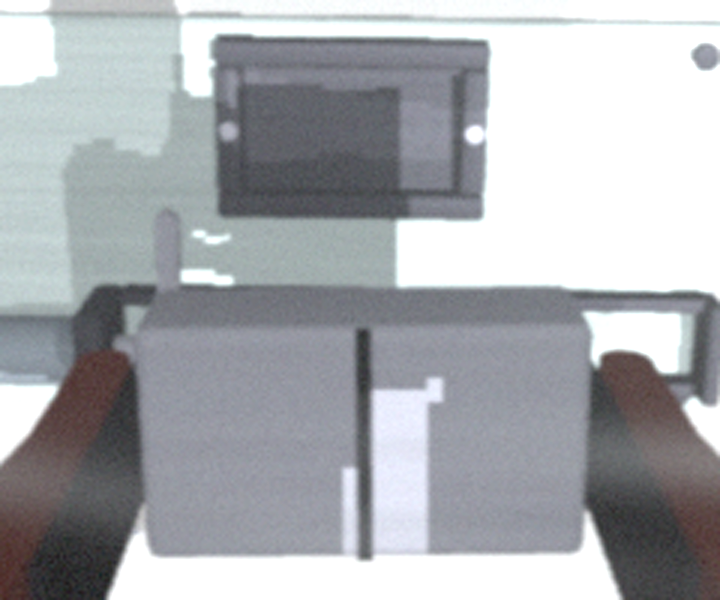

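```bash
cat > n.py <<'E'
from h import *
d=np.load("w3.npz"); c=(d["i"],d["K"],d["p"],d["R"])
f=lambda a: np.array(a,float)/3+[200,165]
s=ray(c,f([[228,131],[475,134]]),25); print("screws",s.round(1),np.linalg.norm(s[1]-s[0]),s.mean(0))
print("nest outer z25",ray(c,f([[219,217],[484,217],[215,38],[488,40]]),25).round(1))
b=ray(c,f([[140,325],[588,320],[582,551],[153,554]]),229.3); print("block top",b.round(1)); print("line",ray(c,f([[362,328],[365,557]]),229.3).round(1))
print("pointer tip (z33)",ray(c,f([[167,209]]),33).round(1))
b=np.array([[-18,-32],[18,-32],[18,32],[-18,32]])
for z in (229.3,209.3):print(z, (3*(proj(c,np.c_[b+[437.3,-59.9],np.full(4,z)])-[200,165])).round(0).tolist())
print("nest rim outer expected", (3*(proj(c,np.c_[np.array([[-27.5,-41.5],[27.5,-41.5],[27.5,41.5],[-27.5,41.5]])+s.mean(0)[:2],np.full(4,25)])-[200,165])).round(0).tolist())
E
python3 n.py
```

```text
screws [[ 427.7 -101.7   25. ]
 [ 429.7  -26.6   25. ]] 75.11787307309244 [428.67277866 -64.12111666  25.        ]
nest outer z25 [[ 454.6 -105.6   25. ]
 [ 455.8  -23.5   25. ]
 [ 399.6 -104.3   25. ]
 [ 401.3  -23.    25. ]]
block top [[417.8 -91.1 229.3]
 [417.9 -29.9 229.3]
 [453.2 -29.5 229.3]
 [452.8 -91.5 229.3]]
line [[418.6 -60.8 229.3]
 [453.7 -60.8 229.3]]
pointer tip (z33) [[ 449.9 -120.2   33. ]]
229.3 [[135.0, 336.0], [151.0, 569.0], [592.0, 564.0], [602.0, 329.0]]
209.3 [[159.0, 291.0], [172.0, 503.0], [569.0, 498.0], [577.0, 285.0]]
nest rim outer expected [[211.0, 43.0], [219.0, 222.0], [487.0, 218.0], [489.0, 39.0]]
```

move_arm --steps '[[[0.32,-0.14,0],0.14,1],[[0,0,0.9],0,1],[[0,0,0.9],0,1],[[0,0,0.9],0,1],[[0,0,0.9],0,1],[[0,0,0.9],0,1],[[0,0,0.9],0,1],[[0,0,0.9],0,1],[[0,0,0.6],0,1],[[0,0,0],0,1],[[0,0,0],0,1],[[0,0,0],0,1],[[0,0,0],0,1]]'

```text
t: 7.52
ee_pos: [430.1, -64.0, 50.5]
orientation: [0.042, 3.139, -0.001]
ft_force: [0.1, -0.0, -3.3]
width: 63.6
grasp_force: 30.0
```

Run:
```python
from h import *
go([429.2,-63.3,28.8],178.6)
c=cam("wrist"); im=cv2.cvtColor(c[0],cv2.COLOR_RGB2BGR)[150:350,200:440]; np.savez("w4.npz",i=c[0],K=c[1],p=c[2],R=c[3])
cv2.imwrite("pics/w4.png",cv2.convertScaleAbs(cv2.resize(im,None,fx=3,fy=3,interpolation=cv2.INTER_CUBIC),alpha=1.5,beta=10))
```

```text
t 7.52 p [430.1 -64.   50.5] yaw_x 178.47 down [ 0.002 -0.    -1.   ] w 63.6 g 30.0 F [ 0.1 -0.  -3.3] q6 -1.72
tool units total [0.04 0.03 0.87] max|.|/row<=1
turn units -0.03
```

View pics/w4.png

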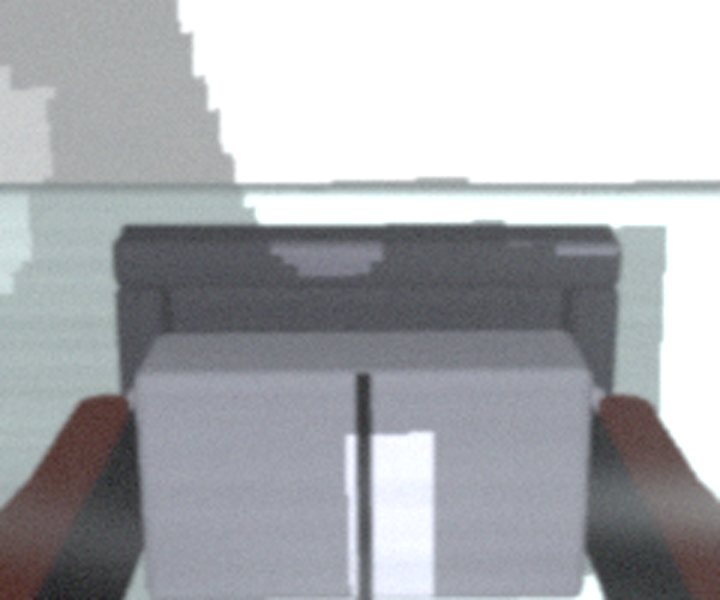

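The nest rim spans cols 115-620, with its near edge at rows 228-285. The block's near top edge runs from col 135 to 592 and the line is at col 363. I'll compute the offsets.

Run:
```python
from h import *
d=np.load("w4.npz"); c=(d["i"],d["K"],d["p"],d["R"])
f=lambda a: np.array(a,float)/3+[200,150]
print("rim outer near",ray(c,f([[115,242],[620,242]]),25).round(1)); print("rim inner near",ray(c,f([[165,287],[570,287]]),25).round(1))
for z in(57.5,53.5): print("block top near edge",z,ray(c,f([[135,372],[592,370],[363,372]]),z).round(1))
print("block bottom near",ray(c,f([[158,333],[570,331]]),37.5).round(1))
s=[429.2-.8,-64.1]
print("predicted from w3 rim inner near", (3*(proj(c,[[s[0]-19.5,s[1]-33.5,25],[s[0]-19.5,s[1]+33.5,25],[s[0]-27.5,s[1],25]])-[200,150])).round(0).tolist())
```

```text
rim outer near [[ 399.9 -104.2   25. ]
 [ 402.1  -22.9   25. ]]
rim inner near [[407.6 -96.7  25. ]
 [409.4 -30.8  25. ]]
block top near edge 57.5 [[410.7 -95.8  57.5]
 [412.1 -33.2  57.5]
 [411.5 -64.6  57.5]]
block top near edge 53.5 [[412.1 -96.7  53.5]
 [413.5 -32.4  53.5]
 [412.9 -64.6  53.5]]
block bottom near [[411.5 -96.   37.5]
 [412.9 -32.8  37.5]]
predicted from w3 rim inner near [[160.0, 295.0], [571.0, 284.0], [364.0, 241.0]]
```

move_arm --steps '[[[0.05,0.03,0],0,1],[[0,0,0.2],0,1],[[0,0,0.2],0,1],[[0,0,0.2],0,1],[[0,0,0.1],0,1],[[0,0,0.1],0,1],[[0,0,0],0,1],[[0,0,0],0,1]]'

```text
t: 8.23
ee_pos: [427.9, -63.0, 29.2]
orientation: [-0.042, -3.141, -0.0]
ft_force: [0.2, 0.1, -4.2]
width: 63.5
grasp_force: 30.0
```

move_arm --steps '[[[0,0,0.02],0,1],[[0,0,0],0,1],[[0,0,0],0,0.15],[[0,0,0],0,0.15],[[0,0,0],0,0.15],[[0,0,0],0,0.15],[[0,0,0],0,0.15],[[0,0,0],0,0.15]]'

```text
t: 8.9
ee_pos: [428.1, -63.0, 29.0]
orientation: [0.042, 3.141, -0.0]
ft_force: [-0.7, 0.6, -0.5]
width: 74.7
grasp_force: 0.0
```

move_arm --steps '[[[0,0,-0.5],0,0.15],[[0,0,-1],0,0.15],[[0,0,-1],0,0.15],[[0,0,-1],0,0.15],[[0,0,-1],0,0.15],[[0,0,-1],0,0.15],[[0,0,-1],0,0.15],[[0,0,-1],0,0.15],[[0,0,0],0,0.15],[[0,0,0],0,0.15],[[0,0,0],0,0.15]]'

```text
t: 9.82
ee_pos: [427.5, -62.9, 215.9]
orientation: [-0.042, -3.141, -0.0]
ft_force: [0.2, 0.4, -0.3]
width: 74.5
grasp_force: 0.0
```

Run:
```python
from h import *
st()
c=cam("wrist"); im=cv2.cvtColor(c[0],cv2.COLOR_RGB2BGR)[150:350,200:440]; np.savez("w5.npz",i=c[0],K=c[1],p=c[2],R=c[3])
cv2.imwrite("pics/w5.png",cv2.convertScaleAbs(cv2.resize(im,None,fx=3,fy=3,interpolation=cv2.INTER_CUBIC),alpha=1.5,beta=10))
for n in("setting_block","handle_top","pointer_tip"): print(n,[(round(f["p"],2),np.round(f["rect"])) for f in cams.boxes_of("wrist",n)][:2])
```

```text
t 9.82 p [427.5 -62.9 215.9] yaw_x 178.48 down [-0.001  0.    -1.   ] w 74.5 g 0.0 F [ 0.2  0.4 -0.3] q6 -1.72
setting_block [(0.97, array([321., 220.,  74.,  42.])), (0.27, array([306., 293., 122.,  92.]))]
handle_top [(0.81, array([302., 292., 128.,  89.]))]
pointer_tip [(0.59, array([305., 292., 125.,  87.])), (0.46, array([ 15., 254.,  30.,  34.]))]
```

View pics/w5.png

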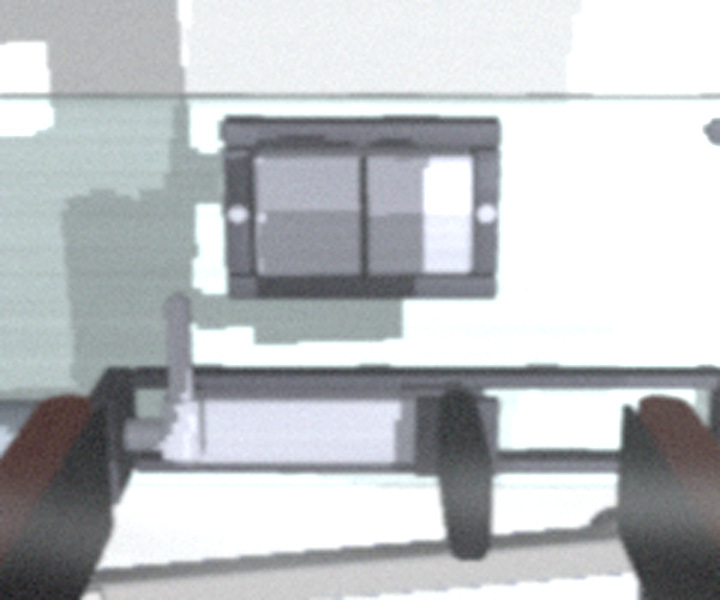

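Seated: the line's at col 363, flat between the walls. The pointer arm is at col 178 with its tip at row 296, and the handle is at cols 443-490, rows 390-557.

Run:
```python
from h import *
d=np.load("w5.npz"); c=(d["i"],d["K"],d["p"],d["R"])
f=lambda a: np.array(a,float)/3+[200,150]
b=ray(c,f([[255,155],[472,155],[472,273],[259,275]]),36); print("block",b.round(1),b.mean(0))
l=ray(c,f([[363,157],[364,274]]),36); print("line",l.round(2))
s=ray(c,f([[238,214],[486,214]]),25); print("screws",s.round(1),s.mean(0))
p=ray(c,f([[178,298],[179,370]]),33); print("pointer",p.round(2))
h=ray(c,f([[443,545],[490,545]]),84.5); print("handle top edge?",h.round(1))
a=np.radians(-1.3); y=np.array([-np.sin(a),np.cos(a)]); x=np.array([np.cos(a),np.sin(a)])
n=s.mean(0)[:2]; yp=(p[0,:2]-n)@y; yl=(l.mean(0)[:2]-n)@y; print("yp",yp,"yl",yl,"travel",yl-yp)
H=n+x*70+y*(yp+85); print("handle",H)
e=np.array([[-16,-6],[16,-6],[16,6],[-16,6]])
print(proj(c,np.c_[H+e@np.array([x,y]),np.full(4,84.5)])*3-np.array([600,450]))
```

```text
block [[408.4 -94.5  36. ]
 [410.1 -32.   36. ]
 [445.3 -32.1  36. ]
 [444.2 -95.1  36. ]] [427.01898734 -63.41156456  36.        ]
line [[409.85 -63.39  36.  ]
 [444.75 -64.03  36.  ]]
screws [[ 427.9 -101.6   25. ]
 [ 430.   -26.8   25. ]] [428.95328157 -64.19587515  25.        ]
pointer [[ 451.5  -120.08   33.  ]
 [ 474.35 -121.32   33.  ]]
handle top edge? [[508.4 -44.4  84.5]
 [508.7 -31.7  84.5]]
yp -55.354036523486954 yl 0.4470116791338663 travel 55.80104820262082
handle [499.60785209 -36.14565562]
[[451.9735985  459.80759627]
 [450.13962891 568.47902503]
 [494.18935965 568.30232834]
 [497.20193472 459.62379562]]
```

move_arm --steps '[[[-0.93,0.36,0],0,0.3],[[-0.93,0.36,0],0,0.3],[[-0.93,0.36,0],0,0.3],[[0,0,0.9],0,0.3],[[0,0,0.9],0,0.3],[[0,0,0.9],0,0.3],[[0,0,0.9],0,0.3],[[0,0,0.8],0,0.3],[[0,0,0.8],0,0.3],[[0,0,0.8],0,0.3],[[0,0,0.6],0,0.3],[[0,0,0],0,0.3],[[0,0,0],0,0.3]]'

```text
t: 11.1
ee_pos: [497.4, -37.8, 50.3]
orientation: [-0.042, -3.138, -0.0]
ft_force: [0.7, -0.5, -0.3]
width: 61.4
grasp_force: 0.0
```

move_arm --steps '[[[0,0,0],0,1],[[0,0,0],0,1],[[0,0,0],0,1],[[0,0,0],0,1],[[0,0,0],0,1],[[0,0,0],0,1],[[0,0,0],0,1],[[0,0,0],0,1],[[0,0,0],0,1],[[0,0,0],0,1]]'

```text
t: 11.93
ee_pos: [498.6, -36.1, 51.6]
orientation: [0.043, 3.141, 0.004]
ft_force: [0.5, 14.6, 2.3]
width: 11.7
grasp_force: 30.0
```

```bash
cat > v.py <<'E'
from h import *
import sys
st()
c=cam("wrist"); im=cv2.cvtColor(c[0],cv2.COLOR_RGB2BGR)[0:250,120:440]; np.savez(sys.argv[1]+".npz",i=c[0],K=c[1],p=c[2],R=c[3])
cv2.imwrite("pics/"+sys.argv[1]+".png",cv2.convertScaleAbs(cv2.resize(im,None,fx=2.4,fy=2.4,interpolation=cv2.INTER_CUBIC),alpha=1.5,beta=10))
print(proj(c,[[427,-63.5,36],[451,-120,33]]))
E
python3 v.py w6
```

```text
t 11.93 p [498.6 -36.1  51.6] yaw_x 178.43 down [ 0.     0.002 -1.   ] w 11.7 g 30.0 F [ 0.5 14.6  2.3] q6 -1.64
[[255.15663451 141.89610605]
 [135.96918053 199.78119561]]
```

View pics/w6.png

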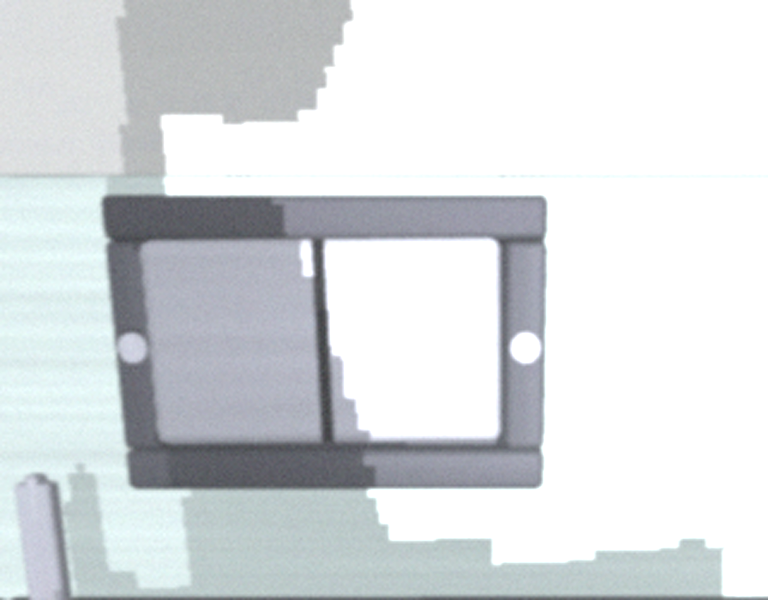

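Handle gripped (11.7 mm). The block lies square in the pocket, the line meets the near-slide edge at (327,440), and the pointer tip's at (36,480).

move_arm --steps '[[[0,0.1,0],0,1],[[0,0.2,0],0,1],[[0,0.2,0],0,1],[[0,0.2,0],0,1],[[0,0.2,0],0,1],[[0,0.2,0],0,1],[[0,0.2,0],0,1],[[0,0.2,0],0,1],[[0,0.2,0],0,1],[[0,0.2,0],0,1],[[0,0.1,0],0,1],[[0,0.1,0],0,1],[[0,0,0],0,1],[[0,0,0],0,1],[[0,0,0],0,1],[[0,0,0],0,1]]'

```text
t: 13.32
ee_pos: [499.9, 13.8, 51.6]
orientation: [0.042, 3.141, -0.002]
ft_force: [-0.4, -9.5, 3.8]
width: 11.9
grasp_force: 30.0
```

```bash
python3 v.py w7
```

```text
t 13.32 p [499.9  13.8  51.6] yaw_x 178.48 down [ 0.    -0.001 -1.   ] w 11.9 g 30.0 F [-0.4 -9.5  3.8] q6 -1.54
[[139.91559941 141.89253048]
 [ 27.08390329 199.56746167]]
```

View pics/w7.png

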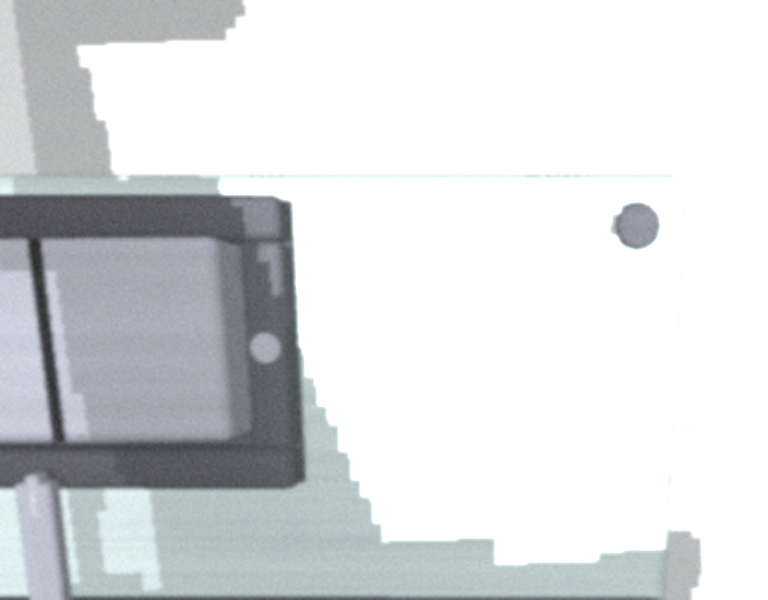

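The pointer's centred at col 37 (row 490) and hasn't slipped in the grip. The line runs from (35,240) to (58,440), still a little ahead of it.

Run:
```python
from h import *
f=lambda a: np.array(a,float)/2.4+[120,0]
for n,L,P in(("w6",[[318,242],[327,440]],[[37,490],[49,590]]),("w7",[[35,240],[58,440]],[[37,490],[49,590]])):
    d=np.load(n+".npz"); c=(d["i"],d["K"],d["p"],d["R"])
    l=ray(c,f(L),36); p=ray(c,f(P),33); print(n,l.round(2).tolist(),p.round(2).tolist())
    k=(l[1]-l[0])[:2]; k/=np.linalg.norm(k)
    e=p[0,:2]-l[0,:2]; a=np.radians(-1.3); y=np.array([-np.sin(a),np.cos(a)]);x=np.array([np.cos(a),np.sin(a)])
    m=l.mean(0)[:2]; print("remaining along jig y",-(p[0,:2]-m)@y,"line dir deg",np.degrees(np.arctan2(k[1],k[0])))
```

```text
w6 [[410.29, -63.42, 36.0], [444.76, -64.29, 36.0]] [[453.0, -120.56, 33.0], [472.73, -121.2, 33.0]]
remaining along jig y 56.10948365430427 line dir deg -1.448551249326108
w7 [[409.96, -63.22, 36.0], [444.77, -64.24, 36.0]] [[454.42, -70.95, 33.0], [474.19, -71.58, 33.0]]
remaining along jig y 6.601113312604145 line dir deg -1.673708076337671
```

move_arm --steps '[[[0,0.13,0],0,1],[[0,0.13,0],0,1],[[0,0,0],0,1],[[0,0,0],0,1],[[0,0,0],0,1],[[0,0,0],0,1],[[0,0,0],0,1],[[0,0,0],0,1]]'

```text
t: 14.03
ee_pos: [500.1, 20.1, 51.6]
orientation: [0.042, 3.141, -0.002]
ft_force: [-0.2, -9.7, 3.5]
width: 12.0
grasp_force: 30.0
```

```bash
sed -i 's/120:440/80:400/' v.py; python3 v.py w8
```

```text
t 14.03 p [500.1  20.1  51.6] yaw_x 178.48 down [ 0.    -0.001 -1.   ] w 12.0 g 30.0 F [-0.2 -9.7  3.5] q6 -1.53
[[125.14370544 141.85443331]
 [ 13.11973306 199.52915242]]
```

View pics/w8.png

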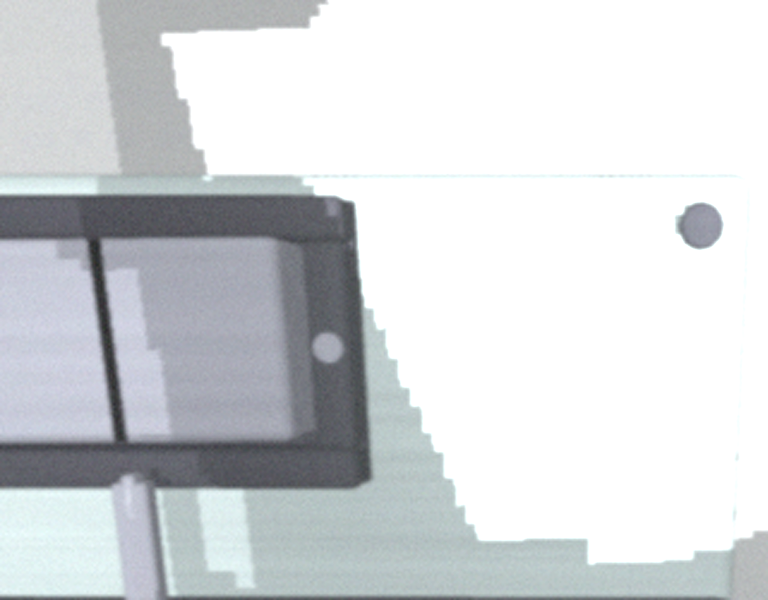

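Run:
```python
from h import *
f=lambda a: np.array(a,float)/2.4+[80,0]
d=np.load("w8.npz"); c=(d["i"],d["K"],d["p"],d["R"])
l=ray(c,f([[94,240],[121,440]]),36); p=ray(c,f([[133.5,490],[145,590]]),33); s=ray(c,f([[328,347]]),25)
print(l.round(2),p.round(2),s.round(1))
for yaw in(-1.2,-1.6):
    a=np.radians(yaw); y=np.array([-np.sin(a),np.cos(a)]); print(yaw,"pointer y in block",(p[0,:2]-l.mean(0)[:2])@y)
o,_=st()
```

```text
[[409.97 -63.33  36.  ]
 [444.8  -63.97  36.  ]] [[454.61 -64.49  33.  ]
 [474.38 -65.21  33.  ]] [[429.4 -26.9  25. ]]
-1.2 pointer y in block -0.2677663720562552
-1.6 pointer y in block -0.07759098997811542
t 14.08 p [500.1  20.1  51.6] yaw_x 178.48 down [ 0.    -0.001 -1.   ] w 11.9 g 30.0 F [-0.2 -9.5  2.8] q6 -1.53
```

Pointer is within about 0.3 mm of the line by measurement (132,482 against the extended line), and the block's seated and square. Handing in.

```bash
python3 -c "
from workcell import ctrl
print(ctrl.close_job())"
```

```text
the job is handed in; nothing more can be done
None
```

I seated the block square in the pocket, let go of it, then pulled the slide out about 56 mm. The job was handed in at about 14 s, still holding the handle; my last picture puts the pointer within about 0.3 mm of the line, but the hand-in returned no verdict.

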